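# Make up two repair kits in pocketed trays

## Robot

A 6-joint arm with a two-finger parallel gripper is mounted at the origin on a cart in front of the work surface, level with it; the furniture and walls round the work are solid. World frame = base frame: x ahead of the robot, y to its left, z up, the work surface at z = 0. Lengths are in m, angles in degrees, forces in N, time in s.
With the tool pointing down it reaches from about 0.4 to 0.825 m from the base axis. Payload 7 kg.
Tool frame: the origin (TCP) lies midway between the tips of the shut fingers; the grasp point (between the pads) lies 19 mm behind it; z points along the fingers, y is the line along which they close (so a half turn about z gives the same grasp; the last joint's range is limited). The gripper opens to 88 mm and grips with 3 to 60 N. Pads are 19 mm wide; open, the fingers measure 130 mm over their backs; the gripper's body (78 mm by 193 mm) begins 47 mm behind the grasp point.
Start: joints at [-53.451, 20.546, 0.682, 0, -70.136, -16.507], TCP at [0.231, -0.634, 0.187] pointing down, gripper open.
Joint ranges: [-176.03, 176.03], [-82.01, 121.73], [-58.28, 71.71], [-173.87, 95.51], [-174.79, -0.11], [-173.66, 173.66]. Speed limits (degrees/s): [136.94, 136.94, 172.46, 180, 180, 180].

## Interface

Orientations are given as a 3x3 rotation matrix whose columns are the frame's x, y, z axes.
In Python, from rig import robot gives the robot as it stands. Calls block until the motion is done:
- robot.goto(position, orientation): joint-space move of the TCP to a pose.
- robot.servo_line(position, ori=None, speed=0.15): straight line of the TCP; ori=None keeps the orientation; speed is the mean speed in m/s.
- robot.movej(angles): joint-space move.
- robot.move_gripper(opening): opening from 0.0 (shut) to 1.0 (fully open); the grip force is fixed at half the most; returns when the fingers have stopped.
- robot.dwell(seconds).
- robot.ik(position, orientation): joint angles nearest the present ones, or None.
- robot.grab_frame(name): name is "side" or "top"; returns (picture, depth): 420x560x3 uint8, red, green, blue; 420x560 float32, m along the optical axis (not along the pixel's ray), 0 where there is no reading.
- robot.camera_info(name): a dict with "vfov" (degrees; the focal length in pixels is half the picture's height over the tangent of half this angle, whatever the lens; pixels are square), "cx", "cy" (the principal point, pixels), "view" (4x4, takes a point from world to camera coordinates). Camera axes: x right, y down, z forward; pixel columns grow to the right and rows downward; lengths in m; the calibration is good to about 2 mm. A picture is of the moment at which its call begins. camera_info takes no time and is no camera call.
A pose or a line that the arm cannot do raises robot.Unreachable and nothing moves.
- robot.job_done(): hands the job in; it is judged then, once.
Readings, each from a call of its own:
- robot.read_t(): time.
- robot.read_qpos(): joint angles.
- robot.read_qvel(): joint speeds.
- robot.read_effort(): joint torques, N m.
- robot.read_position(): TCP position.
- robot.read_tcp_rot(): TCP orientation.
- robot.read_force(): force on the tool from outside, world axes, zero at the start.
- robot.read_ft_torque(): the same for the moment, N m.
- robot.read_grip_width(): opening from 0.0 (shut) to 1.0 (fully open).
- robot.read_finger_force(): force on a finger pad.
Only numpy, scipy, OpenCV 4.12 (cv2) and the standard library are available. Lean on these libraries where they do the work, as an engineer would, in place of code of your own. Each camera call takes 0.05 s, during which the arm holds its last target. There are 200 camera calls.

## Task

Make up the two repair kits from the stock in the middle of the bench: the three-pocket tray gets the double fuse holder, the solder spool and the flux tin, and the two-pocket tray gets the single fuse holder and the roll of black tape. One thing to a pocket, each upright and flat on the pocket's floor; in both trays the fuse holder goes in the narrow pocket and the round things in the wide ones. Leave the terminal block, the battery cell and the tape measure where they are.

Things in the scene. Friction and masses are not known exactly. Their poses are not given: they have to be found in the camera images.
- tray_three: kit tray, aluminium walls, grey floor, three pockets in a row along its y, 134 x 228 mm (x, y): narrow pocket (60 mm wide in y) in the middle at y = 0; wide pockets (76 mm in y) centred at y = +72 and -72 mm; each 126 mm long in x inside; floor top at 3 mm, walls 4 mm thick with tops at 12 mm. Fixed. Origin: centre of the underside, z up
- tray_two: kit tray, aluminium walls, grey floor, two pockets in a row along its y, 134 x 148 mm (x, y): narrow pocket (60 mm wide in y) centred at y = +40 mm, wide pocket (76 mm wide in y) centred at y = -32 mm; each 126 mm long in x inside; floor top at 3 mm, walls 4 mm thick with tops at 12 mm. Fixed. Origin: centre of the underside, z up
- fuse_holder_double: black fuse holder block with two blue spades standing on top; the solid black body is 30 x 42 x 20 mm (x, y, z), the spades reach 38 mm high and stand inboard of the body's x faces. Grasp the black body, across its x faces. About 60 g. Origin: centre of the underside, z up
- fuse_holder_single: black fuse holder block with one blue spade standing on top; the solid black body is 30 x 26 x 20 mm (x, y, z), the spade reaches 38 mm high and stands inboard of the body's x faces. Grasp the black body, across its x faces. About 60 g. Origin: centre of the underside, z up
- solder_spool: grey spool of solder wire standing on end, 58 mm across, 37 mm high; the two solid flanges are 3 mm thick, at the bottom and the top (34 to 37 mm). Grasp across the flanges. About 320 g. Origin: centre of the underside, z up along the axis
- flux_tin: flat round metal tin with a fixed lid, 54 mm across, 20 mm high. Grasp across the diameter. About 70 g. Origin: centre of the underside, z up along the axis
- tape_roll: roll of black tape lying flat, pale core, 54 mm across, 19 mm high. Grasp across the outer diameter (fingers do not go into the core). About 45 g. Origin: centre of the underside, z up along the axis
- terminal_block: bystander: black terminal block with a steel bolt sticking out of its side and no blue spades, 36 x 40 x 31 mm; stays where it is. Origin: centre of the underside
- battery_cell: bystander: AA battery cell standing on end, 15 mm across, 50 mm high; stays standing where it is. Origin: centre of the underside
- tape_measure: bystander: yellow tape measure standing upright beyond the stock, 31 x 72 x 64 mm (x, y, z); stays where it is. Origin: centre of the underside
Not all that is in view belongs to the job. Of the things shaped like the solder_spool, the grey one is meant.

How it is judged:
By the outcome, as a careful person would: the job done as asked, in the order asked, and still so for the second after the job is handed in, with the robot touching nothing.
It also fails if it takes over 128 s, if anything falls off the work surface, if the arm or the gripper's body presses on something with over 40 N, if the wrist force passes 120 N, or if a joint passes its speed limit or range.

## Working session

There is one attempt and no reset: what is moved stays moved. The work goes in short steps, each a Python script; the robot and the scene stay as the last script left them, time stands still between calls to the robot, and variables do not carry over. Pictures are saved under pics/ and viewed, at most 14 in all, crops included, and the job is handed in when it is done.

```bash
ls; mkdir -p pics; python3 - <<'E'
from rig import robot
import cv2,numpy as np
for n in("side","top"):
    p,d=robot.grab_frame(n);cv2.imwrite(f"pics/{n}0.png",p[:,:,::-1]);np.savez(f"{n}0.npz",p=p,d=d)
    print(n,robot.camera_info(n),(d>0).mean())
print(robot.read_t(),robot.read_position(),robot.read_tcp_rot())
E
```

```text
pics
side {'vfov': 50.77244980692533, 'cx': 274.0274530516215, 'cy': 204.90082703511888, 'view': array([[-0.83787211, -0.54586528, -0.00119649,  0.52473731],
       [-0.21411385,  0.33066724, -0.91913788,  0.15778445],
       [ 0.50212109, -0.7698638 , -0.39393417,  0.88765767],
       [ 0.        ,  0.        ,  0.        ,  1.        ]])} 0.9959438775510204
top {'vfov': 44.44202375999514, 'cx': 276.25552070519404, 'cy': 213.83168300268568, 'view': array([[-0.02411993, -0.99949808, -0.02053834,  0.02122222],
       [-0.99342266,  0.02626352, -0.11145245,  0.61159336],
       [ 0.11193592,  0.01771502, -0.99355751,  1.10298337],
       [ 0.        ,  0.        ,  0.        ,  1.        ]])} 0.9961054421768708
0.1 [ 0.23114003 -0.63367641  0.18603118] [[-9.39470186e-01 -3.42630126e-01 -6.05035609e-04]
 [-3.42630641e-01  9.39469265e-01  1.32082924e-03]
 [ 1.15856471e-04  1.44818343e-03 -9.99998945e-01]]
```

View pics/top0.png

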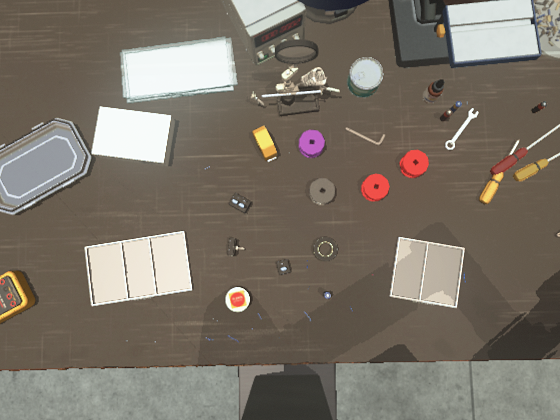

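View pics/side0.png

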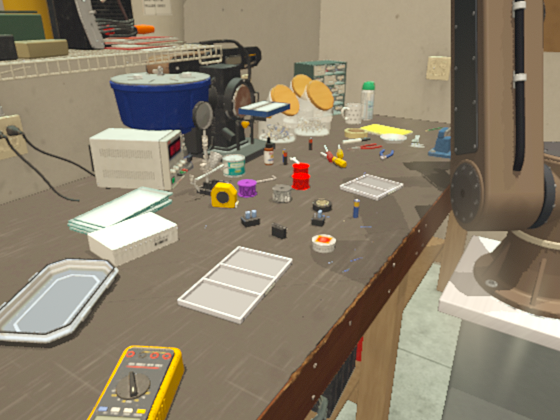

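Top view: tray_three at (138,268), tray_two at (427,272), grey spool at (322,190) (purple at (312,143) and red at (375,187) and (414,163) are look-alikes), tape at (325,249), tin at (237,299). Black blocks are at (240,203), (236,246) and (283,267), and the battery is at (327,295). The side view shows the same layout. I'll confirm in an enlarged crop.

```bash
cat > h.py <<'E'
import numpy as np,cv2
from rig import robot
def cam(n):
    c=robot.camera_info(n);V=c["view"];return 210/np.tan(np.radians(c["vfov"]/2)),c["cx"],c["cy"],V[:3,:3],V[:3,3]
def ray(n,uv,z):
    f,cx,cy,R,t=cam(n);uv=np.atleast_2d(np.asarray(uv,float))
    o=-R.T@t;d=np.c_[(uv[:,0]-cx)/f,(uv[:,1]-cy)/f,np.ones(len(uv))]@R
    return o+d*((z-o[2])/d[:,2])[:,None]
def cloud(n,d):
    f,cx,cy,R,t=cam(n);v,u=np.mgrid[:420,:560]
    P=np.stack([(u-cx)/f*d,(v-cy)/f*d,d],-1)-t
    return P@R
E
python3 - <<'E'
from h import *
a=np.load("top0.npz");b=np.load("side0.npz")
c=cv2.resize(a["p"][125:317,205:355],None,fx=3.1,fy=3.1,interpolation=cv2.INTER_CUBIC)
e=cv2.resize(b["p"][170:260,205:375],None,fx=3.1,fy=3.1,interpolation=cv2.INTER_CUBIC)
cv2.imwrite("pics/crop.png",c[:,:,::-1]);cv2.imwrite("pics/crops.png",e[:,:,::-1])
P=cloud("top",a["d"]);
table=P[320:340,100:500].reshape(-1,3);print("table",np.median(table,0))
# height blobs
m=((P[...,2]>.010)&(P[...,2]<.09)).astype(np.uint8)
n,l,s,ce=cv2.connectedComponentsWithStats(m)
for i in range(1,n):
    x,y,w,h,A=s[i]
    if A>25 and 180<x<450 and 120<y<320:
        q=P[l==i];print(ce[i].round(1),A,"z95 %.3f"%np.percentile(q[:,2],95),"med",np.median(q,0).round(3),(q.max(0)-q.min(0)).round(3))
E
```

```text
table [ 0.3560911  -0.0376372   0.00102362]
[264.8 142.9] 505 z95 0.066 med [0.766 0.027 0.06 ] [0.074 0.054 0.061]
[311.5 141.8] 509 z95 0.041 med [ 0.772 -0.077  0.038] [0.058 0.056 0.035]
[414.8 162.4] 548 z95 0.042 med [ 0.719 -0.305  0.038] [0.055 0.056 0.034]
[375.8 186. ] 527 z95 0.041 med [ 0.668 -0.216  0.037] [0.057 0.056 0.035]
[322. 190.] 502 z95 0.041 med [ 0.662 -0.097  0.038] [0.054 0.054 0.032]
[239.9 202.3] 252 z95 0.040 med [0.641 0.087 0.021] [0.043 0.049 0.035]
[325.2 248.5] 331 z95 0.023 med [ 0.534 -0.101  0.02 ] [0.051 0.053 0.014]
[396.1 256.9] 82 z95 0.016 med [ 0.512 -0.258  0.013] [0.091 0.022 0.009]
[440.3 255.5] 254 z95 0.017 med [ 0.525 -0.355  0.013] [0.12  0.136 0.008]
[232.8 246.6] 160 z95 0.035 med [0.541 0.105 0.03 ] [0.038 0.037 0.027]
[185.8 249.5] 32 z95 0.016 med [0.539 0.211 0.013] [0.038 0.009 0.01 ]
[283.1 266.4] 160 z95 0.039 med [ 0.497 -0.006  0.021] [0.033 0.029 0.028]
[188.9 272. ] 39 z95 0.016 med [0.489 0.204 0.013] [0.049 0.009 0.007]
[422.7 296. ] 235 z95 0.016 med [ 0.42  -0.31   0.013] [0.069 0.149 0.009]
[237.5 298.7] 471 z95 0.025 med [0.428 0.097 0.021] [0.053 0.051 0.014]
[326.7 294.3] 46 z95 0.053 med [ 0.435 -0.099  0.05 ] [0.014 0.013 0.043]
```

View pics/crop.png

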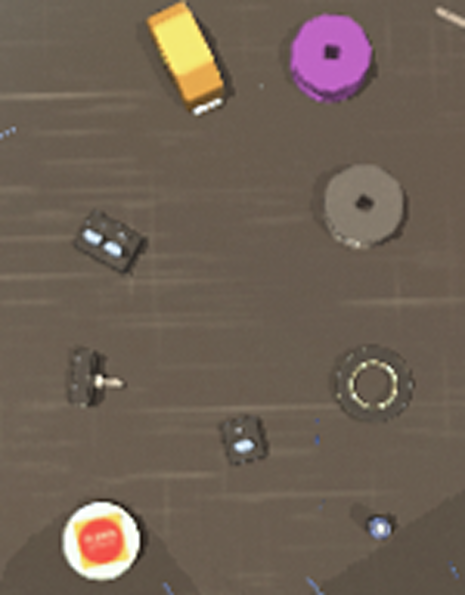

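View pics/crops.png

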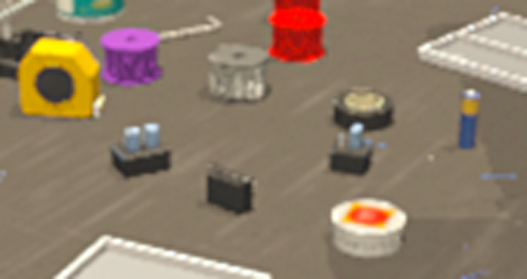

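The crop confirms the picks. The double fuse holder, with two blue spades, is at top px (240,203); the single, with one spade, is at (283,267). The block at (236,246) has a bolt and no spades, so it is the terminal block. The grey spool is (322,190), not the purple or red ones. Next I measure from both views.

```bash
cat > meas.py <<'E'
from h import *
CEN=dict(double=(.641,.087),single=(.497,-.006),spool=(.662,-.097),tin=(.428,.097),tape=(.534,-.101))
ZB=dict(double=(.010,.028),single=(.010,.028),spool=(.028,.048),tin=(.014,.03),tape=(.013,.03))
TR=dict(three=(.49,.29),two=(.465,-.31))
def main(tag):
  for n in("top","side"):
    a=np.load(n+tag+".npz");P=cloud(n,a["d"]);p=a["p"]
    for k,c in CEN.items():
        r=np.hypot(P[...,0]-c[0],P[...,1]-c[1]);zl,zh=ZB[k]
        m=(r<.04)&(P[...,2]>zl)&(P[...,2]<zh);q=P[m][:,:2].astype(np.float32)*1000
        top=np.percentile(P[m][:,2],[50,90]).round(4)
        tb=np.median(P[(r>.045)&(r<.06)][:,2])
        if k in("double","single"):
            print(n,k,m.sum(),"rect",cv2.minAreaRect(q),"z",top,"table %.4f"%tb)
            s=(r<.04)&(P[...,2]>.032);print("   spade",P[s].mean(0).round(4),s.sum())
        else: print(n,k,m.sum(),"circ",cv2.minEnclosingCircle(q),"bbox",(q.max(0)+q.min(0))/2,np.ptp(q,axis=0),"z",top,"table %.4f"%tb)
    g=p.min(2)
    for k,c in TR.items():
        r=np.hypot(P[...,0]-c[0],P[...,1]-c[1])
        m=((r<.16)&(g>95)&(abs(P[...,2])<.03)).astype(np.uint8)
        m=cv2.morphologyEx(m,cv2.MORPH_CLOSE,np.ones((5,5)))
        cs=cv2.findContours(m,0,2)[0];ct=max(cs,key=cv2.contourArea)
        w=ray(n,cv2.convexHull(ct)[:,0],.012)[:,:2].astype(np.float32)*1000
        print(n,k,cv2.contourArea(ct),cv2.minAreaRect(w))
        w=P[(r<.16)&(P[...,2]>.0095)&(P[...,2]<.02)&(g>95)]
        print("   cloud",cv2.minAreaRect(w[:,:2].astype(np.float32)*1000),"wall z",np.median(w[:,2]),"floor z",np.median(P[(r<.02)][:,2]))
if __name__=="__main__":
    import sys;main(sys.argv[1])
E
python3 meas.py 0
```

```text
top double 205 rect ((642.3746948242188, 88.0643081665039), (43.134647369384766, 29.738140106201172), 59.53408432006836) z [0.0207 0.0236] table 0.0010
   spade [0.639  0.0892 0.038 ] 46
top single 135 rect ((496.193359375, -6.295463562011719), (29.461061477661133, 25.808731079101562), 12.563948631286621) z [0.0205 0.0234] table 0.0010
   spade [ 0.4848 -0.0142  1.1369] 939
top spool 489 circ ((662.2799072265625, -97.0975570678711), 28.60584831237793) bbox [662.1129  -96.77957] [54.300903 53.741158] z [0.0381 0.0405] table 0.0011
top tin 470 circ ((427.6798400878906, 96.09307861328125), 26.828815460205078) bbox [427.1312   95.98288] [52.521545 51.372604] z [0.0211 0.0239] table 0.0009
top tape 329 circ ((533.4385986328125, -100.68802642822266), 26.883831024169922) bbox [ 533.42926 -100.42578] [51.477905 53.231743] z [0.0196 0.0221] table 0.0011
top three 6074.0 ((499.3454895019531, 320.4419860839844), (138.62747192382812, 230.17213439941406), 7.605556011199951)
   cloud ((500.79888916015625, 319.5759582519531), (136.01551818847656, 228.2199249267578), 7.542499542236328) wall z 0.0126
[... 1053 characters left out ...]
17944335938, -98.06988525390625), 29.77045249938965) bbox [531.0737  -97.67625] [53.42865  57.081345] z [0.0199 0.0219] table 0.0026
side three 10505.0 ((482.5663146972656, 305.339599609375), (306.99078369140625, 314.46673583984375), 58.642364501953125)
   cloud ((498.3510437011719, 321.1007080078125), (137.6538543701172, 231.6385955810547), 7.365901470184326) wall z 0.012876680078634378 floor z 0.00612261064264048
side two 2369.5 ((460.84881591796875, -296.22564697265625), (313.28143310546875, 305.401123046875), 24.147449493408203)
   cloud ((473.29150390625, -323.0082702636719), (158.22119140625, 138.880126953125), 78.70294189453125) wall z 0.012571486663586642 floor z 0.005744256112775749
```

```bash
python3 - <<'E'
from h import *
from scipy.ndimage import map_coordinates as mc
f,cx,cy,R,t=cam("top");a=np.load("top0.npz");g=cloud("top",a["d"])[...,2]
for c,yaw,H in(((.4999,.320),7.5,114),((.476,-.3243),-11.3,74)):
    yw=np.radians(yaw);X=np.array([np.cos(yw),np.sin(yw)]);Y=np.array([-X[1],X[0]])
    pr=[]
    S=np.arange(-H,H+1,2)
    for s in S:
        w=np.array([[*(np.array(c)+Y*s/1e3+X*k/1e3),.012] for k in range(-50,51,4)])@R.T+t
        pr.append(mc(g,[w[:,1]/w[:,2]*f+cy,w[:,0]/w[:,2]*f+cx],order=1).mean())
    print([(int(s),round(v*1e3,1)) for s,v in zip(S,pr) if v>.0075])
# reach and wrist angle check
def ori(d):
    s,c_=np.sin(np.radians(d)),np.cos(np.radians(d));return np.array([[-s,c_,0],[c_,s,0],[0,0,-1]]).T if 0 else np.column_stack([(-s,c_,0),(c_,s,0),(0,0,-1)])
print(np.linalg.det(ori(30)))
for nm,p,d in(("double",(.640,.090),-30.5),("single",(.495,-.005),11.5),("tin",(.427,.097),0),("trayA+",(.49,.392),7.5),("trayA-",(.51,.249),7.5),("two+",(.484,-.285),-11.3),("two-",(.47,-.355),-11.3)):
    for e in(0,180):
        q=robot.ik((*p,.1),ori(d+e));print(nm,e,None if q is None else np.round(q,0))
E
```

```text
[(-114, np.float64(11.5)), (-112, np.float64(11.9)), (-102, np.float64(18.2)), (-100, np.float64(43.5)), (-98, np.float64(26.8)), (-96, np.float64(17.6)), (-94, np.float64(10.4)), (-88, np.float64(21.6)), (-86, np.float64(33.1)), (-64, np.float64(31.1)), (-62, np.float64(30.5)), (-60, np.float64(18.3)), (-58, np.float64(32.6)), (-56, np.float64(25.0)), (-54, np.float64(51.5)), (-40, np.float64(10.9)), (-38, np.float64(42.8)), (-36, np.float64(8.8)), (-34, np.float64(11.7)), (-32, np.float64(11.8)), (12, np.float64(9.8)), (14, np.float64(9.2)), (24, np.float64(7.8)), (26, np.float64(12.5)), (28, np.float64(30.7)), (30, np.float64(11.6)), (32, np.float64(11.8)), (38, np.float64(19.0)), (40, np.float64(21.2)), (66, np.float64(36.0)), (68, np.float64(14.0)), (70, np.float64(9.3)), (72, np.float64(35.0)), (90, np.float64(19.2)), (92, np.float64(31.9)), (108, np.float64(8.2)), (110, np.float64(11.7)), (112, np.float64(10.9))]
[(-74, np.float64(26.6)), (-72, np.float64(32.9)), (-70, np.float64(16.2)), (-64, np.float64(17.4)), (-62, np.float64(26.6)), (-60, np.float64(21.3)), (-58, np.float6
[... 370 characters left out ...]
 (30, np.float64(16.5)), (40, np.float64(17.6)), (42, np.float64(36.0)), (70, np.float64(10.8)), (72, np.float64(12.9)), (74, np.float64(8.5))]
1.0
double 0 [ 25.  22. -10.   0. -59. 124.]
double 180 [ 25.  22. -10.   0. -59. -56.]
single 0 [ 22.   8. -29.   0. -53. 169.]
single 180 [ 22.   8. -29.   0. -53. -11.]
tin 0 [ 39.   2. -35.   0. -53. 141.]
tin 180 [ 39.   2. -35.   0. -53. -39.]
trayA+ 0 [ 56.  20. -12.   0. -58. 131.]
trayA+ 180 [ 56.  20. -12.   0. -58. -49.]
trayA- 0 [ 46.  15. -20.   0. -55. 142.]
trayA- 180 [ 46.  15. -20.   0. -55. -38.]
two+ 0 None
two+ 180 [-11.  14. -21.   0. -55.  -1.]
two- 0 [ -18.   17.  -17.    0.  -56. -173.]
two- 180 [-18.  17. -17.   0. -56.   7.]
```

```bash
cat > pp.py <<'E'
from h import *
def ori(d):
    s,c=np.sin(np.radians(d)),np.cos(np.radians(d));return np.column_stack([(-s,c,0),(c,s,0),(0,0,-1)])
TRAY=dict(three=((.4995,.3205),7.5),two=((.4755,-.3238),-11.3))
UP=.13
def slot(tr,y):
    c,a=TRAY[tr];r=np.radians(a);return np.array(c)+y*np.array([-np.sin(r),np.cos(r)]),a
def run(name,xy,ang,w,tr,y,z=.004):
    o=ori(ang+180);log=[name]
    robot.move_gripper(min(1,(w+20)/88))
    robot.goto((*xy,UP),o);robot.servo_line((*xy,z),speed=.12)
    robot.move_gripper(0);g=robot.read_grip_width()*88;log.append("grip %.1f (want %d) ff %.1f"%(g,w,robot.read_finger_force()))
    if abs(g-w)>5: print(log,"ABORT holding at the grasp");raise SystemExit
    robot.servo_line((*xy,UP),speed=.15)
    g=robot.read_grip_width()*88;log.append("lifted %.1f F %s"%(g,np.round(robot.read_force(),1)))
    if abs(g-w)>5: print(log,"ABORT lost");raise SystemExit
    p,a=slot(tr,y);o=ori(a+180)
    robot.goto((*p,UP),o);robot.servo_line((*p,z+.0037),speed=.12)
    log.append("down F %s tcp %s"%(np.round(robot.read_force(),1),np.round(robot.read_position(),4)))
    robot.move_gripper((w+14)/88);robot.servo_line((*p,UP),speed=.2)
    log.append("t %.1f"%robot.read_t());print(*log,sep="\n  ")
def shot(tag):
    for n in("top","side"):
        p,d=robot.grab_frame(n);cv2.imwrite(f"pics/{n}{tag}.png",p[:,:,::-1]);np.savez(f"{n}{tag}.npz",p=p,d=d)
E
python3 - <<'E'
from pp import *
run("double",(.641,.090),-31.5,30,"three",0,z=.006)
shot("1")
p=np.load("top1.npz")["p"][215:325,70:260];cv2.imwrite("pics/c1.png",cv2.resize(p,None,fx=3,fy=3)[:,:,::-1])
E
```

```text
['double', 'grip 0.4 (want 30) ff 0.0'] ABORT holding at the grasp
```

```bash
python3 - <<'E'
from pp import *
print(robot.read_position(),robot.read_tcp_rot().round(3),robot.read_grip_width(),robot.read_t(),robot.read_force())
shot("1")
p=np.load("side1.npz")["p"][150:270,170:370];a=np.load("top1.npz")["p"][130:250,170:370]
cv2.imwrite("pics/c1.png",cv2.resize(np.hstack([p,a]),None,fx=2,fy=2,interpolation=cv2.INTER_CUBIC)[:,:,::-1])
E
```

```text
[0.64099107 0.09000298 0.00596921] [[-0.522 -0.853 -0.   ]
 [-0.853  0.522 -0.   ]
 [ 0.     0.    -1.   ]] 0.004563453292066692 5.9917 [-0.06591917 -0.78824997  0.65665605]
```

View pics/c1.png

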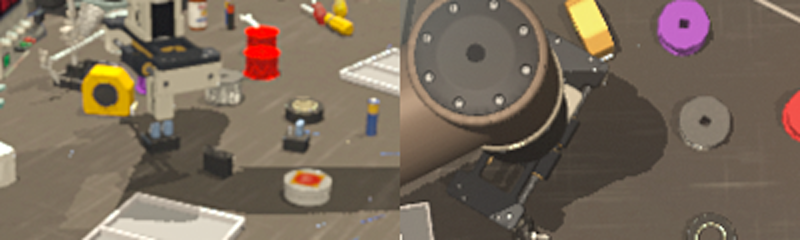

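```bash
python3 - <<'E'
from pp import *
d=np.load("side1.npz")["d"];P=cloud("side",d)
for v in range(176,230,3):
    print(v,[tuple((P[v,u]*1000).round().astype(int).tolist()) for u in range(240,266,4)])
p=np.load("side1.npz")["p"][165:235,210:300]
cv2.imwrite("pics/c2.png",cv2.resize(p,None,fx=7,fy=7,interpolation=cv2.INTER_CUBIC)[:,:,::-1])
E
```

```text
176 [(649, 115, 138), (635, 119, 142), (608, 138, 153), (594, 142, 156), (587, 135, 156), (578, 132, 157), (571, 126, 156)]
179 [(636, 133, 138), (627, 129, 139), (590, 163, 156), (581, 160, 157), (576, 152, 156), (565, 152, 158), (561, 141, 156)]
182 [(631, 140, 134), (624, 133, 133), (586, 169, 152), (577, 165, 152), (570, 159, 152), (566, 151, 150), (559, 145, 150)]
185 [(633, 138, 125), (621, 137, 127), (589, 165, 143), (577, 165, 145), (571, 159, 145), (568, 148, 142), (562, 140, 140)]
188 [(778, -49, 27), (656, 92, 98), (589, 165, 136), (578, 164, 138), (576, 153, 134), (570, 145, 133), (566, 135, 131)]
191 [(780, -51, 16), (655, 94, 91), (588, 166, 129), (581, 160, 128), (576, 153, 127), (571, 144, 125), (564, 137, 124)]
194 [(783, -54, 5), (657, 91, 81), (590, 164, 120), (28, 918, 495), (576, 152, 119), (571, 144, 118), (565, 136, 116)]
197 [(771, -39, 3), (656, 93, 74), (634, 106, 83), (582, 160, 113), (619, 92, 82), (723, -72, 3), (711, -75, 4)]
200 [(760, -24, 2), (656, 93, 66), (633, 107, 76), (625, 102, 76), (622, 89, 72), (711, -56, 1), (701, -62, 2)]
203 [(744, -3, 3),
[... 249 characters left out ...]
8, 918, 495), (682, 6, 2), (673, 0, 3), (663, -5, 3)]
212 [(709, 44, 1), (699, 39, 2), (637, 103, 41), (634, 91, 37), (628, 81, 35), (662, 15, 2), (653, 10, 2)]
215 [(694, 63, 3), (687, 55, 2), (637, 103, 32), (636, 88, 27), (628, 82, 27), (651, 32, 2), (641, 26, 2)]
218 [(684, 76, 2), (646, 109, 24), (640, 100, 22), (631, 95, 22), (623, 88, 22), (639, 49, 3), (631, 41, 1)]
221 [(672, 93, 3), (644, 111, 17), (633, 109, 19), (627, 101, 17), (623, 89, 14), (629, 62, 2), (619, 59, 3)]
224 [(664, 103, 1), (646, 109, 7), (635, 108, 10), (630, 97, 7), (621, 92, 7), (620, 76, 1), (610, 72, 2)]
227 [(652, 119, 2), (644, 113, 1), (635, 107, 1), (624, 106, 4), (616, 99, 3), (608, 93, 2), (602, 85, 1)]
```

View pics/c2.png

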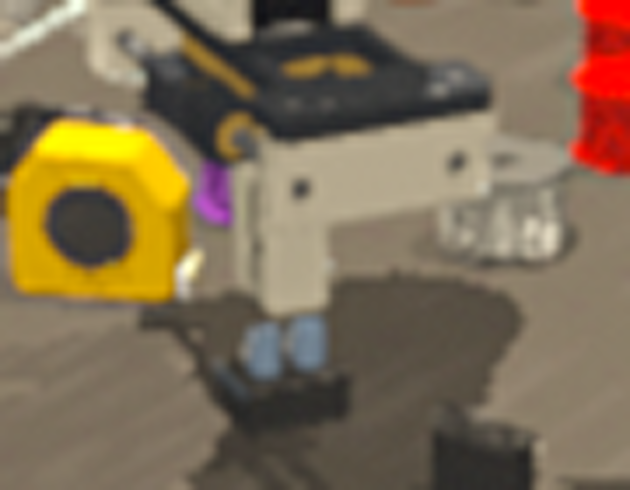

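The shut fingertips are about 0.054 m above the bench while the TCP reads 0.006, so the true tips sit about 48 mm higher than reported. The block wasn't touched. I'll measure this offset at a few poses before using it.

```bash
cat >> pp.py <<'E'
def tip(xy,zlo):
    out=[]
    for n in("side","top"):
        p,d=robot.grab_frame(n);P=cloud(n,d)
        q=P[(np.hypot(P[...,0]-xy[0],P[...,1]-xy[1])<.03)&(P[...,2]>zlo)&(P[...,2]<.4)]
        if n=="side":
            z=np.sort(q[:,2]);b=q[q[:,2]<z[0]+.03]
            out+=["n %d low"%len(q),z[:8].round(3),"xy of low",b[:,:2].mean(0).round(3),b[:,:2].min(0).round(3),b[:,:2].max(0).round(3)]
        np.savez(f"tip_{n}.npz",p=p,d=d)
    print("tcp",robot.read_position().round(4),*out)
E
python3 - <<'E'
from pp import *
for xy,z,a in(((.641,.09),.06,-31.5),((.56,.09),.06,7.5),((.4995,.3205),.06,7.5),((.4995,.3205),.02,7.5)):
    robot.goto((*xy,z),ori(a+180)); tip(xy,.045)
p=np.load("tip_side.npz")["p"];cv2.imwrite("pics/tip.png",p[:,:,::-1])
print(robot.read_t(),robot.read_force())
E
```

```text
tcp [0.6405 0.0899 0.0597] n 882 low [0.105 0.106 0.106 0.107 0.107 0.107 0.107 0.107] xy of low [0.635 0.098] [0.62  0.087] [0.661 0.11 ]
tcp [0.5608 0.0901 0.0597] n 1095 low [0.102 0.102 0.103 0.103 0.104 0.104 0.104 0.104] xy of low [0.555 0.096] [0.541 0.074] [0.576 0.105]
tcp [0.4999 0.3194 0.0599] n 1627 low [0.101 0.102 0.102 0.103 0.103 0.103 0.103 0.104] xy of low [0.494 0.327] [0.48  0.307] [0.513 0.334]
tcp [0.5004 0.3203 0.0212] n 1610 low [0.061 0.061 0.063 0.063 0.063 0.063 0.063 0.064] xy of low [0.493 0.324] [0.479 0.303] [0.514 0.332]
8.6917 [ 0.54028292  0.11048828 -0.38864329]
```

View pics/tip.png

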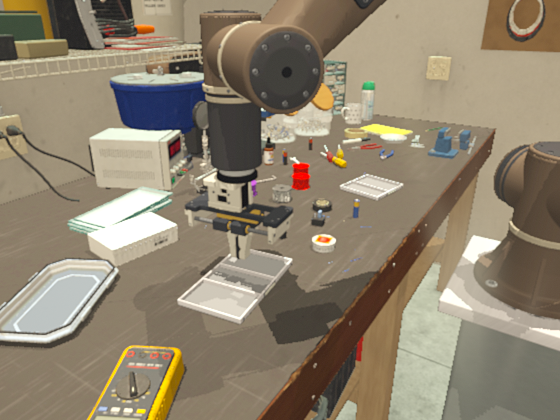

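The tips stand about 41–44 mm above the reported TCP, and this holds across the poses. The picture shows the shut fingers above the middle pocket at (240,250). A guarded touch on the pocket floor will give the exact offset.

```bash
python3 - <<'E'
from pp import *
x=(.4995,.3205)
robot.servo_line((*x,-.028),speed=.12)
f0=robot.read_force()[2];print("f0",f0)
z=-.028
while z>-.052:
    z-=.001;robot.servo_line((*x,z),speed=.03);f=robot.read_force()[2]-f0
    if f>3: break
print("contact cmd",z,robot.read_position().round(4),f,robot.read_t())
tip(x,.0)
robot.servo_line((*x,z+.03),speed=.15)
E
```

```text
f0 0.1902383474574736
contact cmd -0.037000000000000005 [ 0.4996  0.3206 -0.0364] 5.762899906267986 11.4917
tcp [ 0.4996  0.3206 -0.0364] n 1532 low [0.003 0.003 0.003 0.003 0.003 0.003 0.004 0.004] xy of low [0.494 0.326] [0.47  0.291] [0.529 0.349]
```

Contact came at a reported −0.0364 on a floor 3 mm high, so the tips are 39.4 mm above the reported TCP. The body keeps its 66 mm distance from the tips. I'm adding the offset and retrying.

```bash
python3 - <<'E'
s=open("pp.py").read()
s=s.replace("UP=.13","DZ=.0394;UP=.12-DZ").replace("    o=ori(ang+180);log=[name]","    z-=DZ;o=ori(ang+180);log=[name]")
open("pp.py","w").write(s)
E
python3 - <<'E'
from pp import *
robot.servo_line((.4995,.3205,UP),speed=.2)
run("double",(.641,.090),-31.5,30,"three",0,z=.006)
shot("2")
p=np.load("top2.npz")["p"][215:325,70:260];cv2.imwrite("pics/c3.png",cv2.resize(p,None,fx=3,fy=3)[:,:,::-1])
E
```

```text
double
  grip 29.7 (want 30) ff 29.9
  lifted 29.9 F [ 0.2  0.4 -0.2]
  down F [ 0.6  0.4 -0.2] tcp [ 0.4999  0.3204 -0.0297]
  t 20.4
```

```bash
python3 - <<'E'
from pp import *
run("spool",(.661,-.0955),7.5,58,"three",.072,z=.003)
shot("3")
p=np.load("top3.npz")["p"][120:330,70:350];cv2.imwrite("pics/c3.png",cv2.resize(p,None,fx=2.4,fy=2.4,interpolation=cv2.INTER_CUBIC)[:,:,::-1])
p=np.load("side3.npz")["p"]
E
```

```text
spool
  grip 55.9 (want 58) ff 30.0
  lifted 56.5 F [-0.2  0.3 -3.1]
  down F [ 0.4  0.3 -3.2] tcp [ 0.4904  0.3921 -0.0326]
  t 29.7
```

View pics/side3.png

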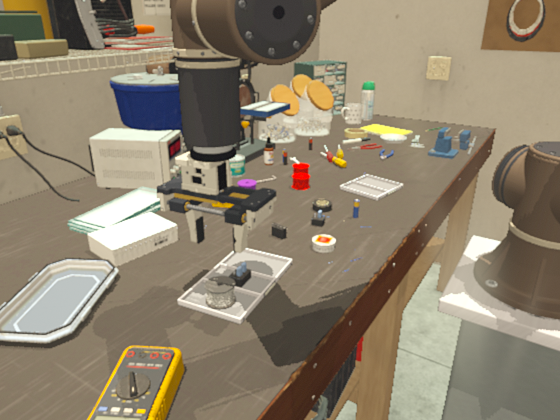

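Side view: the double holder (240,272) and the spool (220,292) stand upright in the tray. I'll measure where they sit, since the spool's grip width was 2 mm low.

```bash
cat > chk.py <<'E'
from pp import *
def chk(tag,items):
    for n in("side","top"):
        P=cloud(n,np.load(n+tag+".npz")["d"])
        for nm,tr,y,zl,zh in items:
            p,a=slot(tr,y);r=np.radians(a);X=np.array([np.cos(r),np.sin(r)]);L=(P[...,:2]-p)@np.c_[X,[-X[1],X[0]]]*1e3
            m=(abs(L[...,0])<62)&(abs(L[...,1])<40)&(P[...,2]>zl)&(P[...,2]<zh)
            q=L[m];
            if len(q)<20: print(n,nm,"hidden");continue
            lo,hi=np.percentile(q,[1,99],axis=0)
            print(n,nm,"local lo",lo.round(1),"hi",hi.round(1),"mid",((lo+hi)/2).round(1),"z",np.percentile(P[m][:,2],[10,50,90]).round(4))
E
python3 - <<'E'
from chk import *
chk("3",[("double","three",0,.015,.03),("spool","three",.072,.03,.05)])
E
```

```text
side double local lo [-19.9 -28. ] hi [12.2 33.1] mid [-3.9  2.6] z [0.0168 0.0242 0.0267]
side spool local lo [-27.  -25.2] hi [25.5 27.3] mid [-0.8  1. ] z [0.0343 0.0413 0.0425]
top double local lo [-42.  -35.7] hi [34.5 29.9] mid [-3.8 -2.9] z [0.0172 0.0235 0.0265]
top spool local lo [-25.  -28.5] hi [27.4 24.3] mid [ 1.2 -2.1] z [0.0378 0.0405 0.0431]
```

Both are centred. The spool top is at 40.5 mm, which is 37 + 3, so it is flat on the floor. Next the tin.

```bash
python3 - <<'E'
from chk import *
run("tin",(.4265,.0972),7.5,54,"three",-.072,z=.003)
run("single",(.4948,-.0045),11.5,30,"two",.040,z=.004)
shot("4")
chk("4",[("double","three",0,.015,.028),("spool","three",.072,.03,.05),("tin","three",-.072,.015,.03),("single","two",.04,.014,.028)])
E
```

```text
tin
  grip 51.9 (want 54) ff 30.0
  lifted 51.7 F [-0.7 -0.5 -1.3]
  down F [-0.7  0.5 -0.7] tcp [ 0.5092  0.2492 -0.0323]
  t 36.9
single
  grip 30.3 (want 30) ff 30.0
  lifted 30.0 F [-0.3  0.6  0.1]
  down F [-0.2 -0.3 -0.6] tcp [ 0.4838 -0.2844 -0.0315]
  t 44.4
side double local lo [-38.1 -29.8] hi [23.2 33.4] mid [-7.4  1.8] z [0.0171 0.0241 0.0258]
side spool local lo [-27.4 -26. ] hi [25.3 27.8] mid [-1.   0.9] z [0.034  0.0413 0.0425]
side tin local lo [-33.8 -35.1] hi [23.1 28.2] mid [-5.3 -3.5] z [0.0188 0.0249 0.0263]
side single local lo [-54.3 -34.1] hi [60.5 37.5] mid [3.1 1.7] z [0.0143 0.0183 0.0261]
top double local lo [-56.3 -35.2] hi [42.5 30.4] mid [-6.9 -2.4] z [0.0169 0.023  0.0261]
top spool local lo [-25.  -28.3] hi [27.6 24.7] mid [ 1.3 -1.8] z [0.0373 0.0403 0.043 ]
top tin local lo [-38.7 -27.4] hi [26.4 38.6] mid [-6.2  5.6] z [0.0204 0.0239 0.0266]
top single hidden
```

View pics/top4.png

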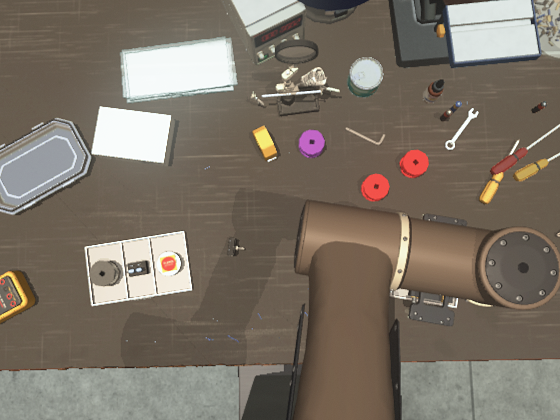

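The top view shows the spool (105,272), double (138,268) and tin (169,264), each in its own pocket. Next the tape.

```bash
python3 - <<'E'
from chk import *
run("tape",(.5325,-.0995),-11.3,54,"two",-.032,z=.003)
robot.goto((.45,.10,.15),ori(187))
shot("5")
chk("5",[("double","three",0,.017,.026),("tin","three",-.072,.019,.03),("single","two",.04,.018,.028),("tape","two",-.032,.018,.03)])
# bystanders before/after
A=cloud("top",np.load("top0.npz")["d"]);B=cloud("top",np.load("top5.npz")["d"])
for k,c,r,zl in(("term",(.541,.105),.03,.01),("batt",(.435,-.099),.02,.02),("meas",(.766,.027),.06,.03)):
    for P in(A,B):
        m=(np.hypot(P[...,0]-c[0],P[...,1]-c[1])<r)&(P[...,2]>zl)&(P[...,2]<.08);print(k,m.sum(),P[m].mean(0).round(4) if m.sum() else "")
t=np.load("top5.npz")["p"][225:315];s=np.load("side5.npz")["p"]
i=np.vstack([cv2.resize(t,None,fx=1.4,fy=1.4),s[130:330,:].repeat(1,0) if 0 else cv2.resize(s[130:330],None,fx=1.4,fy=1.4)])
cv2.imwrite("pics/fin.png",i[:,:,::-1]);print(robot.read_t())
E
```

```text
tape
  grip 53.3 (want 54) ff 30.0
  lifted 53.4 F [ 0.9  0.7 -0.8]
  down F [ 0.3  0.  -0.6] tcp [ 0.4698 -0.355  -0.0325]
  t 51.9
side double local lo [-16.5 -20.8] hi [12.6 22. ] mid [-2.   0.6] z [0.0188 0.0242 0.0256]
side tin local lo [-27.6 -23.4] hi [23.5 27.8] mid [-2.1  2.2] z [0.0218 0.025  0.0263]
side single local lo [-16.7 -11.4] hi [12.9 17.6] mid [-1.9  3.1] z [0.0191 0.0243 0.0264]
side tape local lo [-27.4 -24.1] hi [22.2 29.3] mid [-2.6  2.6] z [0.0189 0.0233 0.0252]
top double local lo [-14. -24.] hi [15.6 20.7] mid [ 0.8 -1.7] z [0.02   0.0232 0.0254]
top tin local lo [ -0.2 -27.2] hi [26.6 24.3] mid [13.2 -1.5] z [0.0213 0.0241 0.0269]
top single local lo [-23.5 -23.6] hi [16.1 31.9] mid [-3.7  4.2] z [0.0203 0.0236 0.0263]
top tape local lo [-24. -26.] hi [27.  25.8] mid [ 1.5 -0.1] z [0.0201 0.0225 0.0252]
term 160 [0.5422 0.1038 0.0276]
term 12 [0.5405 0.0861 0.014 ]
batt 43 [ 0.4337 -0.0989  0.0477]
batt 43 [ 0.4336 -0.099   0.0468]
meas 452 [0.7705 0.0278 0.0574]
meas 453 [0.7704 0.0276 0.0573]
53.65
```

View pics/fin.png

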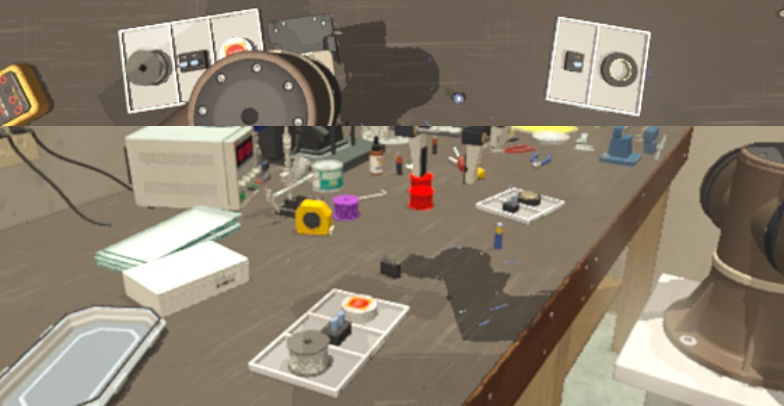

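Both trays are filled and every item sits upright, at the height the pocket floor gives. The battery and tape measure haven't moved. The arm hides the terminal block in the top view, but the side view shows it standing in place at (390,268) in the picture. Handing in.

```bash
python3 -c "
from rig import robot
print(robot.job_done())"
```

```text
the job is handed in; nothing more can be done
None
```

Both kits are made up and handed in at about 54 s of the 128 s allowed: all five items are upright in their correct pockets, and the terminal block, battery cell and tape measure are where they were.

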